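# Stop and clamp a headrail in the drilling jig with the cam key

## Robot

A 6-joint arm with a two-finger parallel gripper is mounted at the origin on a cart in front of the work surface, level with it; the furniture and walls round the work are solid. World frame = base frame: x ahead of the robot, y to its left, z up, the work surface at z = 0. Lengths are in m, angles in degrees, forces in N, time in s.
With the tool pointing down it reaches from about 0.35 to 0.85 m from the base axis. Payload 8.1 kg.
Tool frame: the origin (TCP) lies between the finger pads; the fingertips stand 14 mm ahead of it and the grasp point (between the pads) lies 5 mm behind it; z points along the fingers, y is the line along which they close (so a half turn about z gives the same grasp; the last joint's range is limited). The gripper opens to 93 mm and grips with 3 to 60 N. Pads are 15 mm wide; open, the fingers measure 128 mm over their backs; the gripper's body (75 mm by 188 mm) begins 65 mm behind the grasp point.
Start: joints at [61.799, 7.471, 85.268, -0, 87.261, -4.893], TCP at [0.237, 0.551, 0.233] pointing down, gripper open.
Joint ranges: [-169.43, 169.43], [-51.17, 129.36], [1.28, 143.12], [-76.62, 256.62], [0, 156.53], [-152.29, 152.29]. Speed limits (degrees/s): [136.94, 136.94, 159.86, 180, 180, 180].

## Interface

Orientations are given as [roll, pitch, yaw] about the fixed x, y, z axes, in that order (R = Rz(yaw) Ry(pitch) Rx(roll)).
In Python, from station import robot gives the robot as it stands.
- The arm moves only by the tool move_arm, never from a script. Its argument "plan" is a list of rows, each an object with "grip": the finger opening in mm, from 0 to 93; "travel": the shift along the tool's x, y, z in mm, a list of three; "spin": the turn about the tool's z in rad. A call has 1 to 5 rows; each row shifts and turns the commanded pose from where the row before left it, along the tool's axes as they then stand; what a row does not reach is not made up. A row lasts 1/10 s, in which the tool goes at most 50 mm and 8.59 degrees, less where a joint would pass 70% of its speed; a pose out of reach is approached as far as the arm can. A call with a gripper value outside its range is refused whole. The fingers move at their own pace and stop on an object; "squeeze" is the grip in N (left out, the last holds). Time passes only in rows, so rows that do not move let the fingers close. It gives the time, the measured TCP pose, the force, the opening and the grip force at its end, in the units of the state.
- robot.observe(): the state, without advancing time (a new reading comes with each control period).
- robot.snapshot(name): name is "scene" or "top" or "wrist"; returns (picture, depth): 420x560x3 uint8, red, green, blue; 420x560 float32, m along the optical axis (not along the pixel's ray), 0 where there is no reading.
- robot.camera_params(name): a dict with "camera_matrix" (3x3 intrinsics, pixels), "dist_coeffs" ([k1, k2, p1, p2, k3] as OpenCV has them; the pictures are not rectified), "eye" and "rotation" of the camera in the world. Camera axes: x right, y down, z forward; pixel columns grow to the right and rows downward; lengths in m; the calibration is good to about 2 mm. A picture is of the moment at which its call begins: read the wrist's pose just before it. camera_params takes no time and is no camera call; for the wrist camera it gives the pose at the moment of the call.
- robot.hand_in(): hands the job in; it is judged then, once.
Trained networks look in the newest picture that a camera, given by its name, has taken for a name from the list of things; names that differ only in an ending like _2 or _b are one class to them, and where a whole thing is asked for, a point or a joint stands for the part that bears it (a point fixed in the world has none). Each returns a list of dicts, best first, with "confidence" (0 to 1); they miss things now and then, are a little off and sometimes report something else, mostly with a low value. They report only what shows in the picture. A call takes as long as a camera call. They do not tell look-alikes from the thing itself.
- robot.look_for(camera, query): "point" ([column, row] in pixels, amid what is visible of it).
The state is a dict: "t": time; "joint_pos": joint angles; "joint_velocities": joint speeds; "effort": joint torques, N m; "tool_pos": TCP position; "tool_rot": TCP orientation; "ft_force": force on the tool from outside, world axes, zero at the start; "torque": the same for the moment, N m; "grip_width": opening from 0.0 (shut) to 1.0 (fully open); "gripper_force": force on a finger pad.
Only numpy, scipy, OpenCV 4.12 (cv2) and the standard library are available. Lean on these libraries where they do the work, as an engineer would, in place of code of your own. Each camera call takes 0.05 s, during which the arm holds its last target. There are 200 camera calls.

## Task

Slide the white headrail along its channel in the drilling jig until its end sits against the end stop. Then take the red-winged clamp key out of the wooden block, put it into the round socket of the blue cam housing and turn it under light pressure until its tongue drops into the slot and the collar sits on the housing. Turn the key clockwise (seen from above) to its stop so that the rail is clamped, and leave the key standing in the socket; do not force the key or the rail, and leave the other things on the bench alone.

Things in the scene. Friction and masses are not known exactly. Their poses are not given: they have to be found in the camera images.
- rail_jig: Drilling jig fixed to the bench: aluminium base plate 160 x 200 x 12 mm, fence, end stop, clamp jaw, blue cam housing. Origin: on the bench under its middle; y runs along the rail channel towards the end stop, x across it from cam housing to fence, z up. The rail lies loosely on the base plate between jaw and fence. The jaw (76 mm long, at y = 0, up to 35 mm high) is pushed to +x by the cam.
- socket_mouth (a point): Centre of the mouth of the round socket in the top of the blue cam housing (56 x 68 mm, x by y; top 50 mm above the bench), at x = -40, y = 0 mm in the jig's frame, axes parallel to the jig's. The vertical bore is 30 mm in diameter, 20 mm deep, with a 2 mm chamfer.
- bore_floor (a point): Centre of the bore's floor, 30 mm above the bench, axes as the jig's. Here the cam spindle has a slot 28.4 x 8 mm, 12 mm deep. Its direction is not measured: at the start anywhere from 40 deg anticlockwise to 37 deg clockwise (from above) of the jig's x axis. Friction 0.12 N m: a key pressed over 10 N drags it along. It stops with the slot 92 deg clockwise from x: clamped; the cam holds itself.
- fence_face (a point): Middle of the steel fence's inner face (fence 18 x 150 mm, 38 mm high), at x = 45, y = 0, z = 25 mm in the jig's frame, axes parallel to the jig's. When the key is turned clockwise to its stop (slot and wing parallel to the channel), the jaw's spring-loaded rubber pad holds the rail against this face.
- bush_bracket (a point): Top of the blue drill bush bracket over the channel, 57 mm above the bench; it is fixed to the jig and reaches over the channel at the jig's y = 31 to 65 mm, 45 mm above the bench underneath.
- stop_face (a point): Middle of the end stop's inner face (stop 48 x 12 mm, 38 mm high), where the rail's end must come to rest: at x = 32, y = 90, z = 24.5 mm in the jig's frame; axes parallel to the jig's.
- headrail: White headrail, U profile with a grey cap on each end, 26 x 190 x 25 mm (x, y, z), 110 g. Origin: centre of its underside; y along it, towards the stop. It starts 25 to 50 mm short of the stop, loose in the channel; its free (-y) end sticks out over the jig's edge, underside 12 mm above the bench. At the stop its origin is at the jig's y = -5 mm; clamped at the jig's x = 32 mm.
- rail_free_end (a point): Centre of the outer face of the rail's -y end cap (26 x 25 mm), the face to push; axes parallel to the rail's.
- clamp_key: Loose upright key, 280 g. Origin: underside of its tongue; z up, x along tongue and wing; a half turn about z gives the same. From below: tongue 26 x 6 x 10 mm; barrel d 28, 10 to 30 mm; collar d 38, to 35; stem d 14, to 48; red wing 46 (x) x 11 (y) mm, 48 to 76. Origin above the bench: 6 mm in the wooden block; 30 mm resting on the bore's floor; 20 mm fully home, collar on the housing.
- key_grip (a point): Middle of the key's red wing, 62 mm above the key's origin; axes parallel to the key's.
- key_block: Light wooden block, 60 x 100 x 36 mm, fixed to the bench; origin: centre of its underside. Two holes right through: 31 mm diameter at y = -22 mm, in which the key stands hanging by its collar, and a 15 mm one at y = +22 mm (empty).
- tape_clear: Roll of clear packing tape, 102 mm diameter, 50 mm high; to be left alone. Origin: centre of its underside.
- tape_measure: Yellow and black tape measure, 33 x 79 x 65 mm; to be left alone. Origin: centre of its underside.
- tape_green: Roll of green packing tape, 93 mm diameter, 48 mm high; to be left alone. Origin: centre of its underside.
- label_roll: Roll of white labels, 73 mm diameter, 36 mm high; to be left alone. Origin: centre of its underside.
- marker_black: Black marker pen lying on the bench, 149 mm long, 14 mm thick; to be left alone. Origin: centre of its underside.
- mug: Green and white mug, 86 mm diameter, 88 mm high; to be left alone. Origin: centre of its underside.
There are look-alikes about, which are no part of the job. Of the things that look like the clamp_key, the smaller one is meant.

How it is judged (in metres and radians):
On the way, in this order (a step that is already met when the one before it is completed fails the run):
1. the rail is slid home, its end within 2 mm of the stop (y of headrail in the frame of rail_jig above -0.007 m), for 0.2 s.
2. the key has dropped fully home in the socket: collar within 3 mm of the housing, on the socket's axis (z of clamp_key in the frame of rail_jig below 0.023 m and horizontal distance between clamp_key and socket_mouth below 0.004 m), for 0.2 s.
3. the key is turned to its stop, wing parallel to the rail within 13 degrees, and the rail is against the fence (angle between the x axis of clamp_key and the y axis of rail_jig, either way round below 0.23 rad and x of headrail in the frame of rail_jig above 0.0305 m and z of clamp_key in the frame of rail_jig below 0.023 m), for 0.2 s.
At the end, for the whole second after the job is handed in: The rail lies flat in the channel with its end within 2.5 mm of the end stop and its side within 1.5 mm of the fence (clamped); the key stands fully home in the socket (collar within 3 mm of the housing, within 4 mm of the axis), its wing parallel to the rail within 13 degrees, released and at rest (all of step 3 and y of headrail in the frame of rail_jig above -0.0075 m and angle between the y axis of headrail and the y axis of rail_jig, either way round below 0.03 rad and z of headrail in the frame of rail_jig below 0.0145 m and horizontal distance between clamp_key and socket_mouth below 0.004 m and linear speed of each of clamp_key, headrail below 0.02 m/s); the robot touches nothing.
It fails at once if the key is forced: more than 30 N between key and jig (contact force between clamp_key and rail_jig above 30 N).
It fails at once if the rail is forced: more than 40 N between fingers and rail (contact force between the fingers and headrail above 40 N).
It fails at once if a bystander is pushed more than 20 mm (distance of any of tape_clear, tape_measure, tape_green, label_roll, marker_black, mug from where it was at the start of the episode above 0.02 m).
It also fails if it takes over 72 s, if anything falls off the work surface, if the arm or the gripper's body presses on something with over 40 N, if the wrist force passes 120 N, or if a joint passes its speed limit or range.

## Working session

There is one attempt and no reset: what is moved stays moved. The work goes in short steps, Python scripts to look and compute and a tool call to move; the robot and the scene stay as the last step left them, time stands still between calls to the robot, and variables do not carry over. Pictures are saved under pics/ and viewed, at most 10 in all, crops included, and the job is handed in when it is done.

Besides the shell and the picture viewer there is one more tool, called by a JSON object that holds its "api" and its "payload". move_arm: Moves the arm, as the interface text tells. Its arguments: {"type":"object","properties":{"plan":{"type":"array"},"squeeze":{"type":"number"}},"required":["plan"]}

```bash
mkdir -p pics; ls
cat > h.py <<'E'
from station import robot
import numpy as np, cv2
def snap(cam,name=None):
    P=robot.camera_params(cam); im,d=robot.snapshot(cam)
    if name: cv2.imwrite('pics/%s.png'%name,im[:,:,::-1])
    return P,im,d
def ray(P,px):
    K=np.array(P['camera_matrix']);u=cv2.undistortPoints(np.array(px,float).reshape(-1,1,2),K,np.array(P['dist_coeffs'])).reshape(-1,2)
    return np.c_[u,np.ones(len(u))]
def cloud(P,d):
    h,w=d.shape; v,u=np.mgrid[:h,:w]; r=ray(P,np.stack([u,v],-1).reshape(-1,2))
    return ((r*d.reshape(-1,1))@np.array(P['rotation']).T+np.array(P['eye'])).reshape(h,w,3)
def onplane(P,px,z):
    r=ray(P,px)@np.array(P['rotation']).T; e=np.array(P['eye']); return e+r*((z-e[2])/r[:,2:3])
E
python3 - <<'E'
from h import *
for c in ['top','scene']:
    P,im,d=snap(c,c+'0'); print(c,P['eye'],(d>0).mean())
    for q in ['clamp_key','rail_jig','headrail','key_block','rail_free_end','socket_mouth']:
        X=cloud(P,d)
        for r in robot.look_for(c,q)[:3]:
            u,v=map(int,r['point']); print(q,r['confidence'],u,v,X[v,u].round(3))
print(robot.observe()['tool_rot'])
E
```

```text
pics
top [0.35500359 0.14792895 1.58258866] 0.9956972789115647Traceback (most recent call last):
  File "<stdin>", line 5, in <module>
  File "h.py", line 12, in cloud
    return ((r*d.reshape(-1,1))@np.array(P['rotation']).T+np.array(P['eye'])).reshape(h,w,3)
            ~~~~~~~~~~~~~~~~~~~~~~~~~~~~~~~~~~~~~~~~~~~~~^~~~~~~~~~~~~~~~~~~
ValueError: operands could not be broadcast together with shapes (235200,) (3,)
```

```bash
sed -i "s/np.array(P\['rotation'\])/rot(P)/" h.py
cat >> h.py <<'E'
from scipy.spatial.transform import Rotation as Ro
def rot(P):
    r=np.array(P['rotation'],float)
    return r if r.shape==(3,3) else Ro.from_euler('xyz',r,degrees=True).as_matrix()
E
python3 - <<'E'
from h import *
for c in ['top','scene']:
    P,im,d=snap(c,c+'0'); print(c,P['eye'],P['rotation'],(d>0).mean())
    for q in ['clamp_key','rail_jig','headrail','key_block','rail_free_end','socket_mouth']:
        X=cloud(P,d)
        for r in robot.look_for(c,q)[:3]:
            u,v=map(int,r['point']); print(q,r['confidence'],u,v,X[v,u].round(3))
print(robot.observe())
E
```

```text
top [0.35500359 0.14792895 1.58258866] [-172.44380098   -0.38226767  -88.82552476] 0.9960374149659864
clamp_key 0.53 400 237 [ 0.494 -0.235  0.047]
clamp_key 0.46 366 240 [ 0.48  -0.119  0.084]
rail_jig 0.87 298 216 [0.556 0.091 0.038]
headrail 0.82 314 204 [0.6   0.039 0.011]
headrail 0.39 308 160 [0.748 0.06  0.004]
key_block 0.61 352 237 [ 0.492 -0.082  0.035]
key_block 0.56 310 206 [0.593 0.052 0.009]
key_block 0.46 320 163 [0.737 0.021 0.013]
rail_free_end 0.93 311 206 [0.593 0.049 0.012]
socket_mouth 0.78 296 224 [0.529 0.097 0.045]
scene [-0.13187736 -0.4972206   0.98924776] [-134.50331211    1.17888448  -47.81220444] 0.9958205782312926
clamp_key 0.76 338 280 [ 0.477 -0.125  0.06 ]
clamp_key 0.74 382 313 [ 0.456 -0.254  0.08 ]
clamp_key 0.68 286 233 [0.531 0.081 0.029]
rail_jig 0.62 287 236 [0.509 0.059 0.052]
key_block 0.63 327 284 [ 0.465 -0.104  0.038]
key_block 0.57 305 174 [0.737 0.187 0.039]
key_block 0.2 340 198 [0.748 0.066 0.009]
rail_free_end 0.93 316 225 [0.606 0.041 0.027]
rail_free_end 0.38 230 265 [0.369 0.128 0.009]
socket_mouth 0.9 286 237 [0.505 0.059 0.051]
socket_mouth 0.46 161 159 [0.472 0.508 0.087]
{'t': 0.75, 'joint_pos': array([ 6.17982017e+01,  7.46911015e+00,  8.52661057e+01, -1.28868640e-03,
        8.72626430e+01, -4.89272106e+00]), 'joint_velocities': array([ 0.16891733,  0.01640579, -0.01120478, -0.13476051,  0.04119184,
        0.04720618]), 'effort': array([-7.91545176e-05, -5.59644091e+01, -4.91996706e+01,  7.67842401e-02,
        2.26850499e-02,  2.06479211e-05]), 'tool_pos': array([0.23740369, 0.55104717, 0.23267293]), 'tool_rot': array([1.79997976e+02, 1.46514210e-03, 1.56690984e+02]), 'ft_force': array([0.17316326, 0.28232241, 1.1147698 ]), 'torque': array([-0.00752778,  0.0089578 ,  0.04161226]), 'gripper_force': 0.0, 'grip_width': 1.0045383891272999}
```

View pics/top0.png

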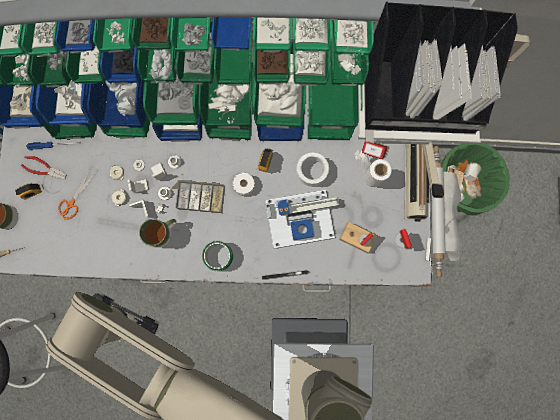

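Run:
```python
import cv2,numpy as np
a=cv2.imread('pics/top0.png')[180:260,255:425]; b=cv2.imread('pics/scene0.png')[180:345,220:420]
a=cv2.resize(a,(800,376),interpolation=cv2.INTER_CUBIC)
cv2.imwrite('pics/c1.png',a); cv2.imwrite('pics/c2.png',cv2.resize(b,(720,594),interpolation=cv2.INTER_CUBIC))
```

```text
(no output)
```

View pics/c1.png

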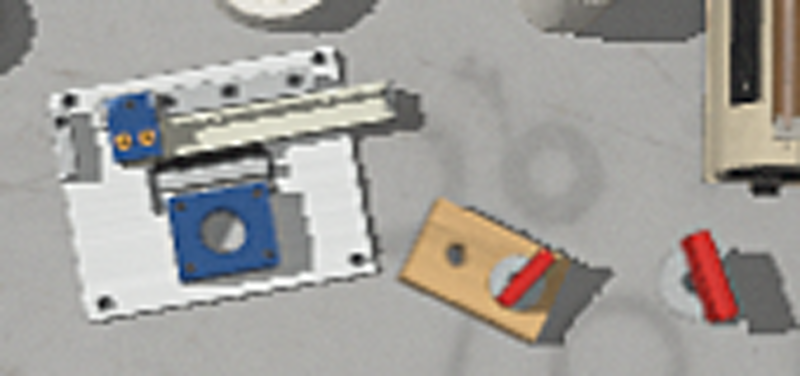

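View pics/c2.png

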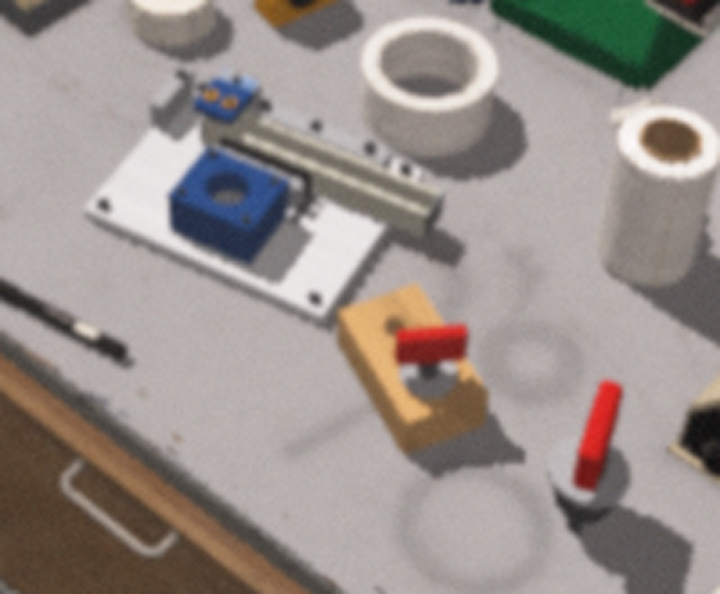

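Run:
```python
from h import *
P=robot.camera_params('wrist');s=robot.observe()
T=Ro.from_euler('xyz',s['tool_rot'],degrees=True).as_matrix()
print(T.T@(P['eye']-s['tool_pos']), (T.T@rot(P)).round(3), P['camera_matrix'])
P,im,d=snap('top'); X=cloud(P,d)
for q in [(402,238),(367,239),(352,234),(303,229),(340,200)]:
    print(q,X[q[1],q[0]].round(3))
# jig plate top
m=(abs(X[...,2]-.012)<.006)&(abs(X[...,0]-.55)<.15)&(abs(X[...,1]-.08)<.15)&(im.min(2)>200)
pts=X[m][:,:2].astype(np.float32); print(m.sum(),cv2.minAreaRect(pts))
```

```text
[ 0.06762376 -0.00034874 -0.15143438] [[ 0.    -0.969 -0.247]
 [ 1.     0.001 -0.   ]
 [ 0.    -0.247  0.969]] [[315.85203336   0.         278.38268611]
 [  0.         315.85203336 209.82615561]
 [  0.           0.           1.        ]]
(402, 238) [ 0.488 -0.232  0.085]
(367, 239) [ 0.483 -0.121  0.087]
(352, 234) [ 0.505 -0.087 -0.001]
(303, 229) [0.516 0.074 0.022]
(340, 200) [ 0.616 -0.047  0.007]
1060 ((0.5548534989356995, 0.07293007522821426), (0.1587740182876587, 0.22361402213573456), 10.987619400024414)
```

{"api": "move_arm", "payload": {"plan": [{"grip": 93, "travel": [-35.5, -31.3, 0], "spin": 0}, {"grip": 93, "travel": [-35.5, -31.3, 0], "spin": 0}, {"grip": 93, "travel": [-35.5, -31.3, 0], "spin": 0}, {"grip": 93, "travel": [-35.5, -31.3, 0], "spin": 0}, {"grip": 93, "travel": [-35.5, -31.3, 0], "spin": 0}]}}

```text
t: 1.3
tool_pos: [0.3389, 0.3355, 0.2328]
tool_rot: [180.0, 0.0, 156.7]
ft_force: [0.7, 0.3, -0.0]
grip_width: 1.001
gripper_force: 0.0
```

{"api": "move_arm", "payload": {"plan": [{"grip": 93, "travel": [-35.5, -31.3, 0], "spin": 0}, {"grip": 93, "travel": [-35.5, -31.3, 0], "spin": 0}, {"grip": 93, "travel": [-35.5, -31.3, 0], "spin": 0}, {"grip": 93, "travel": [-35.5, -31.3, 0], "spin": 0}, {"grip": 93, "travel": [-35.5, -31.3, 0], "spin": 0}]}}

```text
t: 1.8
tool_pos: [0.4401, 0.1213, 0.2331]
tool_rot: [180.0, 0.1, 156.7]
ft_force: [1.2, 0.2, 0.7]
grip_width: 1.002
gripper_force: 0.0
```

{"api": "move_arm", "payload": {"plan": [{"grip": 0, "travel": [-35.5, -31.3, 0], "spin": 0}, {"grip": 0, "travel": [-35.5, -31.3, 0], "spin": 0}, {"grip": 0, "travel": [-35.5, -31.3, 0], "spin": 0}, {"grip": 0, "travel": [-35.5, -31.3, 0], "spin": 0}]}}

```text
t: 2.2
tool_pos: [0.521, -0.0501, 0.2329]
tool_rot: [180.0, 0.0, 156.7]
ft_force: [1.1, 1.0, 0.6]
grip_width: 0.704
gripper_force: 0.0
```

{"api": "move_arm", "payload": {"plan": [{"grip": 0, "travel": [0, 0, 0], "spin": 0.149}, {"grip": 0, "travel": [0, 0, 0], "spin": 0.149}, {"grip": 0, "travel": [0, 0, 0], "spin": 0.149}, {"grip": 0, "travel": [0, 0, 0], "spin": 0.149}, {"grip": 0, "travel": [0, 0, 0], "spin": 0.149}]}}

```text
t: 2.7
tool_pos: [0.5205, -0.0482, 0.2327]
tool_rot: [180.0, 0.0, 113.6]
ft_force: [0.2, 0.6, -0.8]
grip_width: 0.275
gripper_force: 0.0
```

{"api": "move_arm", "payload": {"plan": [{"grip": 0, "travel": [0, 0, 0], "spin": 0.149}, {"grip": 0, "travel": [0, 0, 0], "spin": 0.079}, {"grip": 0, "travel": [0, 0, 0], "spin": 0}]}}

```text
t: 3.0
tool_pos: [0.5205, -0.048, 0.2327]
tool_rot: [180.0, 0.0, 100.9]
ft_force: [-0.5, -0.4, 0.4]
grip_width: 0.028
gripper_force: 0.0
```

Run:
```python
from h import *
P,im,d=snap('wrist','w1'); X=cloud(P,d); np.savez('w1.npz',im=im,d=d,X=X,eye=P['eye'],rotation=P['rotation'],camera_matrix=P['camera_matrix'],dist_coeffs=P['dist_coeffs'])
for q in ['clamp_key','key_grip','headrail','rail_free_end','socket_mouth','key_block','fence_face','bush_bracket']:
    for r in robot.look_for('wrist',q)[:2]:
        u,v=map(int,r['point']); print(q,r['confidence'],u,v,X[v,u].round(4))
```

```text
clamp_key 0.83 228 244 [ 0.4777 -0.1083  0.0674]
key_grip 0.52 317 72 [0.5352 0.0809 0.0496]
headrail 0.69 358 115 [0.5939 0.0517 0.013 ]
headrail 0.32 173 38 [0.3759 0.094  0.0119]
rail_free_end 0.58 354 114 [0.5891 0.0518 0.0135]
rail_free_end 0.25 227 245 [ 0.4771 -0.1082  0.0708]
socket_mouth 0.72 316 76 [0.535  0.0769 0.05  ]
key_block 0.64 253 217 [ 0.4975 -0.0877  0.0193]
fence_face 0.7 313 76 [0.5321 0.0764 0.0493]
fence_face 0.55 232 246 [ 0.4818 -0.1121  0.0615]
bush_bracket 0.96 316 74 [0.5347 0.0788 0.0494]
```

View pics/w1.png

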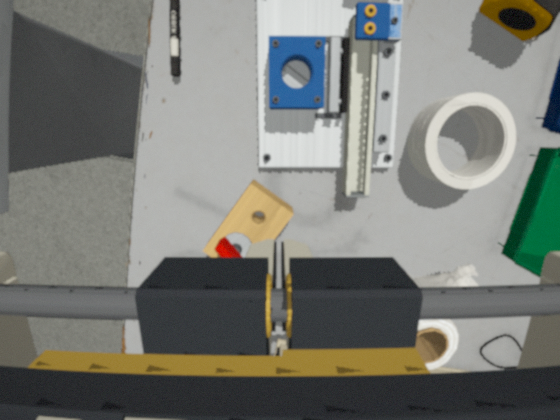

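Run:
```python
from h import *
N=np.load('w1.npz'); im=N['im'];X=N['X'];P=N
f=lambda m:cv2.minAreaRect(X[m][:,:2].astype(np.float32))
hsv=cv2.cvtColor(im,cv2.COLOR_RGB2HSV)
reg=lambda u0,u1,v0,v1:(lambda M:(M.__setitem__((slice(v0,v1),slice(u0,u1)),True),M)[1])(np.zeros(im.shape[:2],bool))
blue=(hsv[...,0]>95)&(hsv[...,0]<125)&(hsv[...,1]>120)&reg(260,335,25,120)
# housing top by color contour intersected with plane z=.05
c=max(cv2.findContours(blue.astype(np.uint8),0,1)[0],key=cv2.contourArea).reshape(-1,2)
W=onplane(P,c,.05)[:,:2].astype(np.float32); print('housing',cv2.minAreaRect(W))
t=blue&(abs(X[...,2]-.05)<.004); print('housing depth',f(t), np.median(X[t][:,2]))
hole=(~blue)&reg(280,315,52,92)
c=max(cv2.findContours(hole.astype(np.uint8),0,1)[0],key=cv2.contourArea).reshape(-1,2)
print('hole',cv2.minEnclosingCircle(onplane(P,c,.05)[:,:2].astype(np.float32)))
# plate lower edge + left edge
g=cv2.cvtColor(im,cv2.COLOR_RGB2GRAY)
pl=(abs(X[...,2]-.012)<.005)&(g>170)&reg(250,410,0,185); print('plate',f(pl))
rl=(X[...,2]>.02)&reg(345,373,60,210)&(g>100); print('rail',f(rl),np.percentile(X[rl][:,2],[5,50,95]))
Y=X[rl]
rd=((hsv[...,0]<8)|(hsv[...,0]>172))&(hsv[...,1]>150)&reg(200,260,220,262); r=X[rd]; print('red',rd.sum(),np.percentile(r[:,2],[5,50,95]),f(rd&(X[...,2]>.075)))
wd=(abs(X[...,2]-.036)<.004)&(hsv[...,0]>8)&(hsv[...,0]<25)&(hsv[...,1]>70)&reg(195,300,175,262);print('block',f(wd))
cr=im[45:100,265:330]; big=cv2.resize(cr,(650,550),interpolation=cv2.INTER_CUBIC)
cr2=cv2.resize(im[165:205,335:380],(0,0),fx=3.3,fy=3.3); big[:cr2.shape[0],-cr2.shape[1]:]=cr2
cv2.imwrite('pics/c3.png',big[:,:,::-1])
```

```text
housing ((0.5150970816612244, 0.07634866237640381), (0.05453695356845856, 0.0665833055973053), 11.05622673034668)
housing depth ((0.515071451663971, 0.07676458358764648), (0.05464699864387512, 0.06693843752145767), 10.982993125915527) 0.049278195822799686
hole ((0.5147297978401184, 0.07475115358829498), 0.014843156561255455)
plate ((0.555989682674408, 0.06615357100963593), (0.16033615171909332, 0.20256060361862183), 11.088247299194336)
rail ((0.5930537581443787, 0.033095501363277435), (0.12332392483949661, 0.1216340959072113), 54.51774215698242) [0.02201489 0.03598221 0.03760713]
red 310 [0.0627786  0.07861546 0.30725314] ((0.487630695104599, -0.049533016979694366), (0.140247642993927, 0.020566284656524658), 80.40039825439453)
block ((0.4940360486507416, -0.1025407612323761), (0.10060964524745941, 0.06010070815682411), 64.54717254638672)
```

View pics/c3.png

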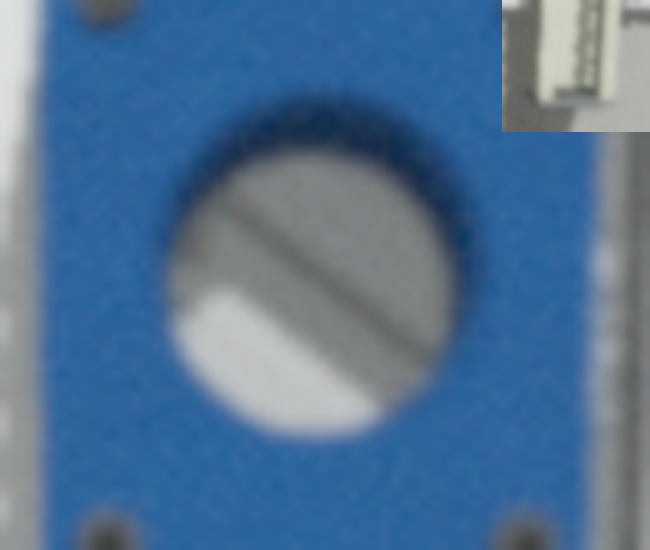

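Run:
```python
from h import *
P=np.load('w1.npz')
J=np.array([.5544,.0841]);a=np.radians(11);R=np.array([[np.cos(a),-np.sin(a)],[np.sin(a),np.cos(a)]])
j=lambda p,z:((onplane(P,p,z)[:,:2]-J)@R*1000).round(1)
print('end top',j([(348,194),(357,194),(369,194)],.037),'bottom',j([(357,196)],.012))
s=j([(288,65.5),(308,80.5),(287,74),(302.5,85.5)],.03);print(s)
for k in (0,2): print(np.degrees(np.arctan2(*(s[k+1]-s[k])[::-1])))
e=J+R@[30,-200]/np.array(1000); print(e)
```

```text
end top [[  20.1 -126.2]
 [  30.3 -126.2]
 [  44.  -126.2]] bottom [[  36.9 -133.8]]
[[-47.8  10.2]
 [-26.5  -4.8]
 [-48.8   1.7]
 [-32.3  -9.9]]
-35.15417763214744
-35.108380273177815
[ 0.62201061 -0.10650117]
```

{"api": "move_arm", "payload": {"plan": [{"grip": 0, "travel": [-13.3, 44.8, 0], "spin": 0}, {"grip": 0, "travel": [-13.3, 44.8, 0], "spin": 0}, {"grip": 0, "travel": [0, 0, 40], "spin": 0}, {"grip": 0, "travel": [0, 0, 50], "spin": 0}, {"grip": 0, "travel": [0, 0, 50], "spin": 0}]}}

```text
t: 3.95
tool_pos: [0.6144, -0.0573, 0.0914]
tool_rot: [179.9, 0.0, 101.0]
ft_force: [0.8, -0.1, -1.1]
grip_width: 0.006
gripper_force: 0.0
```

{"api": "move_arm", "payload": {"plan": [{"grip": 0, "travel": [0, 0, 40], "spin": 0}, {"grip": 0, "travel": [0, 0, 23], "spin": 0}, {"grip": 0, "travel": [0, 0, 0], "spin": 0}, {"grip": 0, "travel": [0, 0, 0], "spin": 0}]}}

```text
t: 4.35
tool_pos: [0.6136, -0.0572, 0.03]
tool_rot: [-180.0, -0.0, 101.0]
ft_force: [-0.2, -0.5, 0.5]
grip_width: 0.002
gripper_force: 0.0
```

{"api": "move_arm", "payload": {"plan": [{"grip": 0, "travel": [3, 0, 0], "spin": 0}, {"grip": 0, "travel": [3, 0, 0], "spin": 0}, {"grip": 0, "travel": [3, 0, 0], "spin": 0}, {"grip": 0, "travel": [3, 0, 0], "spin": 0}, {"grip": 0, "travel": [3, 0, 0], "spin": 0}]}}

```text
t: 4.85
tool_pos: [0.611, -0.0423, 0.0304]
tool_rot: [179.9, 0.0, 101.0]
ft_force: [0.6, -2.0, 1.1]
grip_width: 0.008
gripper_force: 0.7
```

{"api": "move_arm", "payload": {"plan": [{"grip": 0, "travel": [3, 0, 0], "spin": 0}, {"grip": 0, "travel": [3, 0, 0], "spin": 0}, {"grip": 0, "travel": [3, 0, 0], "spin": 0}, {"grip": 0, "travel": [3, 0, 0], "spin": 0}, {"grip": 0, "travel": [3, 0, 0], "spin": 0}]}}

```text
t: 5.35
tool_pos: [0.6077, -0.0275, 0.0296]
tool_rot: [-180.0, 0.0, 100.9]
ft_force: [-0.2, -1.5, 1.2]
grip_width: 0.008
gripper_force: 0.7
```

{"api": "move_arm", "payload": {"plan": [{"grip": 0, "travel": [2, 0, 0], "spin": 0}, {"grip": 0, "travel": [2, 0, 0], "spin": 0}, {"grip": 0, "travel": [1, 0, 0], "spin": 0}, {"grip": 0, "travel": [1, 0, 0], "spin": 0}, {"grip": 0, "travel": [0, 0, 0], "spin": 0}]}}

```text
t: 5.85
tool_pos: [0.6065, -0.0216, 0.0295]
tool_rot: [-180.0, -0.0, 100.9]
ft_force: [-0.3, -0.1, 0.6]
grip_width: 0.006
gripper_force: 0.1
```

{"api": "move_arm", "payload": {"plan": [{"grip": 0, "travel": [1, 0, 0], "spin": 0}, {"grip": 0, "travel": [1, 0, 0], "spin": 0}, {"grip": 0, "travel": [1, 0, 0], "spin": 0}, {"grip": 0, "travel": [1, 0, 0], "spin": 0}]}}

```text
t: 6.25
tool_pos: [0.6057, -0.0178, 0.0295]
tool_rot: [-180.0, -0.0, 100.9]
ft_force: [-0.2, -0.8, -0.4]
grip_width: 0.008
gripper_force: 0.3
```

{"api": "move_arm", "payload": {"plan": [{"grip": 0, "travel": [0.7, 0, 0], "spin": 0}, {"grip": 0, "travel": [0.7, 0, 0], "spin": 0}]}}

```text
t: 6.45
tool_pos: [0.6055, -0.0164, 0.0295]
tool_rot: [-180.0, -0.0, 100.9]
ft_force: [-0.5, -0.9, -1.5]
grip_width: 0.004
gripper_force: 0.2
```

{"api": "move_arm", "payload": {"plan": [{"grip": 0, "travel": [0.7, 0, 0], "spin": 0}]}}

```text
t: 6.55
tool_pos: [0.6054, -0.0157, 0.0296]
tool_rot: [-180.0, -0.0, 100.9]
ft_force: [-0.1, -0.5, 0.1]
grip_width: 0.005
gripper_force: 0.2
```

{"api": "move_arm", "payload": {"plan": [{"grip": 0, "travel": [0.7, 0, 0], "spin": 0}]}}

```text
t: 6.65
tool_pos: [0.6055, -0.0155, 0.0297]
tool_rot: [180.0, 0.0, 100.9]
ft_force: [1.3, -4.7, -0.9]
grip_width: 0.009
gripper_force: 2.4
```

{"api": "move_arm", "payload": {"plan": [{"grip": 0, "travel": [0.7, 0, 0], "spin": 0}]}}

```text
t: 6.75
tool_pos: [0.6055, -0.0155, 0.0299]
tool_rot: [180.0, 0.1, 100.9]
ft_force: [2.3, -8.0, -0.5]
grip_width: 0.006
gripper_force: 4.0
```

{"api": "move_arm", "payload": {"plan": [{"grip": 0, "travel": [0.7, 0, 0], "spin": 0}]}}

```text
t: 6.85
tool_pos: [0.6056, -0.0154, 0.03]
tool_rot: [180.0, 0.2, 100.9]
ft_force: [1.5, -11.0, -1.0]
grip_width: 0.007
gripper_force: 5.3
```

{"api": "move_arm", "payload": {"plan": [{"grip": 0, "travel": [0, 0, 0], "spin": 0}, {"grip": 0, "travel": [0, 0, 0], "spin": 0}, {"grip": 0, "travel": [-12, 0, 0], "spin": 0}, {"grip": 0, "travel": [0, 0, -40], "spin": 0}, {"grip": 0, "travel": [0, 0, -50], "spin": 0}]}}

```text
t: 7.35
tool_pos: [0.6046, -0.0258, 0.1171]
tool_rot: [-179.6, -0.2, 100.9]
ft_force: [0.4, 0.3, 0.5]
grip_width: 0.007
gripper_force: 0.0
```

{"api": "move_arm", "payload": {"plan": [{"grip": 60, "travel": [0, 0, -45], "spin": 0}, {"grip": 60, "travel": [-32.5, -25.8, -35], "spin": 0}, {"grip": 60, "travel": [-32.5, -25.8, 0], "spin": 0}, {"grip": 60, "travel": [-32.5, -25.8, 0], "spin": 0}, {"grip": 60, "travel": [-32.5, -25.8, 0], "spin": 0}]}}

```text
t: 7.85
tool_pos: [0.5316, -0.1712, 0.1975]
tool_rot: [179.9, 0.0, 101.0]
ft_force: [0.2, -0.6, -0.1]
grip_width: 0.386
gripper_force: 0.0
```

{"api": "move_arm", "payload": {"plan": [{"grip": 60, "travel": [0, 0, 0], "spin": -0.136}, {"grip": 60, "travel": [0, 0, 0], "spin": -0.136}, {"grip": 60, "travel": [0, 0, 0], "spin": -0.136}, {"grip": 60, "travel": [0, 0, 0], "spin": -0.135}, {"grip": 60, "travel": [0, 0, 0], "spin": 0}]}}

```text
t: 8.35
tool_pos: [0.5321, -0.1701, 0.1969]
tool_rot: [180.0, -0.0, 132.2]
ft_force: [0.8, -0.6, 0.4]
grip_width: 0.643
gripper_force: 0.0
```

```bash
cat > key.py <<'E'
from h import *
import sys
P,im,d=snap('wrist',sys.argv[1]); X=cloud(P,d); s=robot.observe(); print(s['tool_pos'],s['tool_rot'])
np.savez('w2.npz',im=im,d=d,X=X,eye=P['eye'],rotation=P['rotation'],camera_matrix=P['camera_matrix'],dist_coeffs=P['dist_coeffs'])
hsv=cv2.cvtColor(im,cv2.COLOR_RGB2HSV)
rd=(((hsv[...,0]<8)|(hsv[...,0]>172))&(hsv[...,1]>150)).astype(np.uint8)
n,l,st,c=cv2.connectedComponentsWithStats(rd)
for i in range(1,n):
    if st[i,4]>100:
        Q=X[l==i]; z=np.percentile(Q[:,2],90); T=Q[abs(Q[:,2]-z)<.005]
        print('red',c[i].round(),st[i,4],z,cv2.minAreaRect(T[:,:2].astype(np.float32)))
wd=(abs(X[...,2]-.036)<.004)&(hsv[...,0]>8)&(hsv[...,0]<25)&(hsv[...,1]>70)
n,l,st,c=cv2.connectedComponentsWithStats(wd.astype(np.uint8)); i=1+st[1:,4].argmax()
print('block',cv2.minAreaRect(X[l==i][:,:2].astype(np.float32)))
E
python3 key.py w2
```

```text
[ 0.53216    -0.17000909  0.19687889] [ 1.79985701e+02 -1.68111415e-02  1.31886025e+02]
red [274. 130.] 655 0.08208174269862392 ((0.484449177980423, -0.12269683182239532), (0.010459224693477154, 0.04331875592470169), 47.57186508178711)
red [179. 233.] 1420 0.1001927975556462 ((0.48115891218185425, -0.24465979635715485), (0.04591245949268341, 0.014229793101549149), 18.200197219848633)
block ((0.4941955804824829, -0.10312463343143463), (0.10020183026790619, 0.06020841374993324), 64.48542785644531)
```

View pics/w2.png

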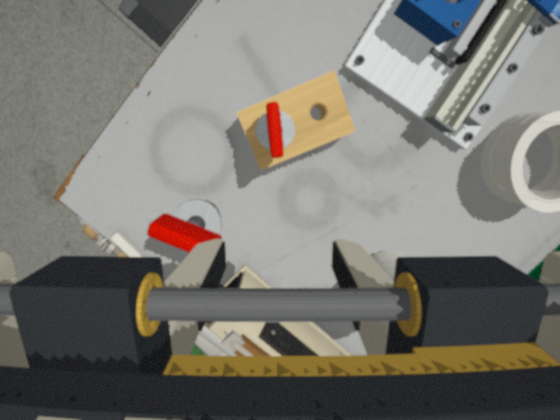

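{"api": "move_arm", "payload": {"plan": [{"grip": 60, "travel": [33.5, -2, 0], "spin": 0}, {"grip": 60, "travel": [33.6, -2, 0], "spin": 0}, {"grip": 60, "travel": [0, 0, 0], "spin": -0.1}, {"grip": 60, "travel": [0, 0, 45], "spin": 0}, {"grip": 60, "travel": [0, 0, 40], "spin": 0}]}}

```text
t: 8.9
tool_pos: [0.4854, -0.1229, 0.1122]
tool_rot: [179.9, 0.2, 137.6]
ft_force: [0.6, 0.3, -0.2]
grip_width: 0.644
gripper_force: 0.0
```

{"api": "move_arm", "payload": {"plan": [{"grip": 60, "travel": [0, 0, 30], "spin": 0}, {"grip": 60, "travel": [0, 0, 19], "spin": 0}, {"grip": 60, "travel": [0, 0, 0], "spin": 0}, {"grip": 60, "travel": [0, 0, 0], "spin": 0}]}}

```text
t: 9.3
tool_pos: [0.4843, -0.1227, 0.0633]
tool_rot: [-180.0, -0.0, 137.7]
ft_force: [0.1, 0.2, 0.7]
grip_width: 0.647
gripper_force: 0.0
```

{"api": "move_arm", "payload": {"plan": [{"grip": 20, "travel": [0, 0, 0], "spin": 0}, {"grip": 15, "travel": [0, 0, 0], "spin": 0}, {"grip": 5, "travel": [0, 0, 0], "spin": 0}, {"grip": 0, "travel": [0, 0, 0], "spin": 0}, {"grip": 0, "travel": [0, 0, 0], "spin": 0}], "squeeze": 25}}

```text
t: 9.8
tool_pos: [0.4845, -0.1228, 0.0632]
tool_rot: [180.0, 0.0, 137.8]
ft_force: [-0.0, -0.1, 0.3]
grip_width: 0.264
gripper_force: 0.0
```

{"api": "move_arm", "payload": {"plan": [{"grip": 0, "travel": [0, 0, 0], "spin": 0}, {"grip": 0, "travel": [0, 0, 0], "spin": 0}, {"grip": 0, "travel": [0, 0, 0], "spin": 0}, {"grip": 0, "travel": [0, 0, 0], "spin": 0}]}}

```text
t: 10.2
tool_pos: [0.4844, -0.1227, 0.0629]
tool_rot: [180.0, 0.0, 137.8]
ft_force: [-0.0, 0.9, 0.9]
grip_width: 0.134
gripper_force: 25.0
```

{"api": "move_arm", "payload": {"plan": [{"grip": 0, "travel": [0, 0, -5], "spin": 0}, {"grip": 0, "travel": [0, 0, -10], "spin": 0}, {"grip": 0, "travel": [0, 0, -15], "spin": 0}, {"grip": 0, "travel": [0, 0, -30], "spin": 0}, {"grip": 0, "travel": [0, 0, -30], "spin": 0}]}}

```text
t: 10.7
tool_pos: [0.4836, -0.1225, 0.1538]
tool_rot: [-180.0, -0.1, 137.8]
ft_force: [1.8, -0.1, -1.7]
grip_width: 0.137
gripper_force: 25.0
```

{"api": "move_arm", "payload": {"plan": [{"grip": 0, "travel": [9, 38, 0], "spin": 0}, {"grip": 0, "travel": [9, 38, 0], "spin": 0}, {"grip": 0, "travel": [9, 38, 0], "spin": 0}, {"grip": 0, "travel": [9, 38, 0], "spin": 0}, {"grip": 0, "travel": [8.6, 38.1, 0], "spin": 0}]}}

```text
t: 11.2
tool_pos: [0.5796, 0.0495, 0.1536]
tool_rot: [180.0, 0.0, 137.8]
ft_force: [0.6, -1.0, -2.7]
grip_width: 0.133
gripper_force: 25.0
```

{"api": "move_arm", "payload": {"plan": [{"grip": 0, "travel": [0, 0, 0], "spin": -0.106}, {"grip": 0, "travel": [0, 0, 0], "spin": -0.106}, {"grip": 0, "travel": [0, 0, 0], "spin": -0.106}, {"grip": 0, "travel": [0, 0, 0], "spin": 0}, {"grip": 0, "travel": [0, 0, 0], "spin": 0}]}}

```text
t: 11.7
tool_pos: [0.579, 0.048, 0.1532]
tool_rot: [180.0, 0.0, 155.8]
ft_force: [-0.1, -0.4, -2.6]
grip_width: 0.136
gripper_force: 25.0
```

Run:
```python
from h import *
s=robot.observe(); print(s['tool_pos'],s['tool_rot'])
P,im,d=snap('wrist','w3'); X=cloud(P,d)
np.savez('w3.npz',im=im,d=d,X=X,eye=P['eye'],rotation=P['rotation'],camera_matrix=P['camera_matrix'],dist_coeffs=P['dist_coeffs'])
hsv=cv2.cvtColor(im,cv2.COLOR_RGB2HSV)
blue=(hsv[...,0]>95)&(hsv[...,0]<125)&(hsv[...,1]>120)
t=blue&(abs(X[...,2]-.05)<.003)
n,l,st,c=cv2.connectedComponentsWithStats(t.astype(np.uint8)); i=1+st[1:,4].argmax()
print('housing',cv2.minAreaRect(X[l==i][:,:2].astype(np.float32)),st[i],c[i])
rd=(((hsv[...,0]<8)|(hsv[...,0]>172))&(hsv[...,1]>150)&(d<.4)&(d>0)); n,l,st,c=cv2.connectedComponentsWithStats(rd.astype(np.uint8)); print(st,c)
```

```text
[0.57895992 0.04800639 0.15321836] [1.79999814e+02 3.65752672e-03 1.55822886e+02]
housing ((0.5147579312324524, 0.07756441831588745), (0.05477612093091011, 0.06764818727970123), 10.68166446685791) [ 226   72  109  106 4508] [279.46051464 124.58717835]
[[     0      0    560    420 233533]
 [   265    219     28     70   1667]] [[279.50953827 209.17360287]
 [278.16376725 255.22555489]]
```

View pics/w3.png

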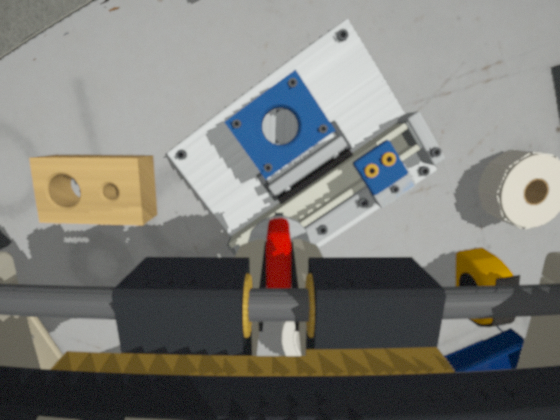

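Run:
```python
from h import *
P=np.load('w3.npz'); im=P['im'];X=P['X']
tp=np.array([.57896,.04801,.15322]);T=Ro.from_euler('xyz',[180,0,155.82],degrees=True).as_matrix()
hsv=cv2.cvtColor(im,cv2.COLOR_RGB2HSV)
rd=(((hsv[...,0]<8)|(hsv[...,0]>172))&(hsv[...,1]>150)); rd[:210]=0; rd[300:]=0
Q=(X[rd]-tp)@T*1000
print(np.percentile(Q,[1,5,50,95,99],axis=0).round(1))
top=Q[Q[:,2]<np.percentile(Q[:,2],20)+1.5]; print('top max x',np.percentile(top[:,0],[50,95,99,100]),'y',np.percentile(top[:,1],[2,50,98]))
b=im[95:155,245:315].copy(); cv2.imwrite('pics/c4.png',cv2.resize(b,(700,600),interpolation=cv2.INTER_CUBIC)[:,:,::-1])
hole=~((hsv[...,0]>95)&(hsv[...,0]<125)&(hsv[...,1]>120)); hole[:100]=0;hole[150:]=0;hole[:,:258]=0;hole[:,305:]=0
c=max(cv2.findContours(hole.astype(np.uint8),0,1)[0],key=cv2.contourArea).reshape(-1,2)
w=onplane(P,c,.05)[:,:2].astype(np.float32); print(cv2.minEnclosingCircle(w),cv2.fitEllipse(w))
```

```text
[[ -4.8  -6.6 -19.7]
 [ -2.6  -5.7 -19.1]
 [ 11.6  -0.5 -17.7]
 [ 23.3   4.9  -3.3]
 [ 23.6   6.    2.3]]
top max x [ 9.99789266 21.38718139 22.6885121  67.59684704] y [-5.09362783 -0.54856482  4.04464709]
((0.5152261853218079, 0.07720774412155151), 0.014791171066462994) ((0.5150982141494751, 0.07717595994472504), (0.02841358073055744, 0.02897677943110466), 7.194667339324951)
```

View pics/c4.png

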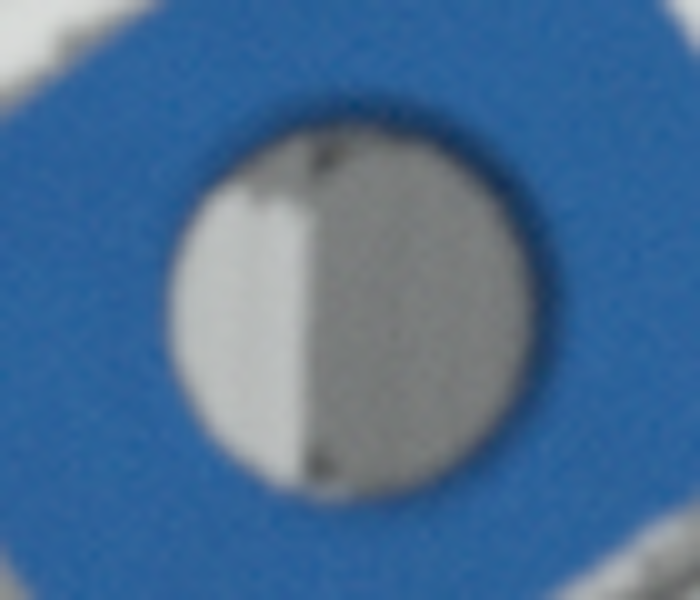

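{"api": "move_arm", "payload": {"plan": [{"grip": 0, "travel": [35, 0, 0], "spin": 0}, {"grip": 0, "travel": [35.2, 0.2, 0], "spin": 0}, {"grip": 0, "travel": [0, 0, 20], "spin": 0}, {"grip": 0, "travel": [0, 0, 18], "spin": 0}, {"grip": 0, "travel": [0, 0, 0], "spin": 0}]}}

```text
t: 12.25
tool_pos: [0.5128, 0.0767, 0.1125]
tool_rot: [-179.9, -0.2, 155.9]
ft_force: [-0.1, 0.4, -2.6]
grip_width: 0.132
gripper_force: 25.0
```

{"api": "move_arm", "payload": {"plan": [{"grip": 0, "travel": [0, 0, 4], "spin": 0}, {"grip": 0, "travel": [0, 0, 4], "spin": 0}, {"grip": 0, "travel": [0, 0, 3], "spin": 0}, {"grip": 0, "travel": [0, 0, 0], "spin": 0}]}}

```text
t: 12.65
tool_pos: [0.515, 0.0767, 0.1038]
tool_rot: [-180.0, -0.0, 156.0]
ft_force: [0.6, 0.4, -3.5]
grip_width: 0.136
gripper_force: 25.0
```

{"api": "move_arm", "payload": {"plan": [{"grip": 0, "travel": [0, 0, 2], "spin": 0}, {"grip": 0, "travel": [0, 0, 2], "spin": 0}, {"grip": 0, "travel": [0, 0, 2], "spin": 0}]}}

```text
t: 12.95
tool_pos: [0.5151, 0.0768, 0.0979]
tool_rot: [180.0, 0.0, 156.0]
ft_force: [1.0, 0.6, -1.7]
grip_width: 0.137
gripper_force: 25.0
```

{"api": "move_arm", "payload": {"plan": [{"grip": 0, "travel": [0, 0, 1], "spin": 0}, {"grip": 0, "travel": [0, 0, 1], "spin": 0}, {"grip": 0, "travel": [0, 0, 1], "spin": 0}]}}

```text
t: 13.25
tool_pos: [0.515, 0.0768, 0.0949]
tool_rot: [180.0, 0.0, 156.0]
ft_force: [0.1, -0.6, -2.4]
grip_width: 0.135
gripper_force: 25.0
```

{"api": "move_arm", "payload": {"plan": [{"grip": 0, "travel": [0, 0, 1], "spin": 0}, {"grip": 0, "travel": [0, 0, 1], "spin": 0}, {"grip": 0, "travel": [0, 0, 1], "spin": 0}]}}

```text
t: 13.55
tool_pos: [0.515, 0.0768, 0.0919]
tool_rot: [180.0, 0.0, 156.0]
ft_force: [0.4, 0.4, -2.2]
grip_width: 0.139
gripper_force: 25.0
```

{"api": "move_arm", "payload": {"plan": [{"grip": 0, "travel": [0, 0, 1], "spin": 0}, {"grip": 0, "travel": [0, 0, 1], "spin": 0}]}}

```text
t: 13.75
tool_pos: [0.515, 0.0768, 0.0898]
tool_rot: [180.0, 0.0, 156.0]
ft_force: [-0.0, -0.2, -1.9]
grip_width: 0.135
gripper_force: 25.0
```

In the bore without any side force. Next is the floor/slot, in small steps.

{"api": "move_arm", "payload": {"plan": [{"grip": 0, "travel": [0, 0, 1], "spin": 0}, {"grip": 0, "travel": [0, 0, 1], "spin": 0}]}}

```text
t: 13.95
tool_pos: [0.515, 0.0768, 0.0878]
tool_rot: [180.0, 0.0, 156.0]
ft_force: [-0.2, 0.3, -2.4]
grip_width: 0.139
gripper_force: 25.0
```

{"api": "move_arm", "payload": {"plan": [{"grip": 0, "travel": [0, 0, 0.8], "spin": 0}, {"grip": 0, "travel": [0, 0, 0.7], "spin": 0}]}}

```text
t: 14.15
tool_pos: [0.5151, 0.0768, 0.0865]
tool_rot: [180.0, 0.0, 156.0]
ft_force: [1.0, 0.6, -2.3]
grip_width: 0.132
gripper_force: 25.0
```

{"api": "move_arm", "payload": {"plan": [{"grip": 0, "travel": [0, 0, 0.5], "spin": 0}, {"grip": 0, "travel": [0, 0, 0.5], "spin": 0}]}}

```text
t: 14.35
tool_pos: [0.515, 0.0769, 0.0854]
tool_rot: [180.0, 0.0, 156.0]
ft_force: [0.3, 0.4, -1.6]
grip_width: 0.136
gripper_force: 25.0
```

{"api": "move_arm", "payload": {"plan": [{"grip": 0, "travel": [0, 0, 1], "spin": 0}, {"grip": 0, "travel": [0, 0, 1], "spin": 0}, {"grip": 0, "travel": [0, 0, 1], "spin": 0}]}}

```text
t: 14.65
tool_pos: [0.515, 0.0768, 0.0823]
tool_rot: [180.0, 0.0, 156.0]
ft_force: [0.8, 1.4, -1.1]
grip_width: 0.136
gripper_force: 25.0
```

{"api": "move_arm", "payload": {"plan": [{"grip": 0, "travel": [0, 0, 1], "spin": 0}, {"grip": 0, "travel": [0, 0, 1], "spin": 0}, {"grip": 0, "travel": [0, 0, 1], "spin": 0}]}}

```text
t: 14.95
tool_pos: [0.515, 0.0768, 0.0793]
tool_rot: [180.0, 0.0, 156.0]
ft_force: [0.2, 1.1, -0.6]
grip_width: 0.136
gripper_force: 25.0
```

{"api": "move_arm", "payload": {"plan": [{"grip": 0, "travel": [0, 0, 0.6], "spin": 0}, {"grip": 0, "travel": [0, 0, 0.6], "spin": 0}]}}

```text
t: 15.15
tool_pos: [0.515, 0.0768, 0.0782]
tool_rot: [180.0, 0.0, 156.0]
ft_force: [1.0, 0.8, -1.5]
grip_width: 0.137
gripper_force: 25.0
```

{"api": "move_arm", "payload": {"plan": [{"grip": 0, "travel": [0, 0, 0.6], "spin": 0}, {"grip": 0, "travel": [0, 0, 0.6], "spin": 0}]}}

```text
t: 15.35
tool_pos: [0.5148, 0.0769, 0.0771]
tool_rot: [180.0, -0.0, 156.0]
ft_force: [-2.5, 3.0, 2.6]
grip_width: 0.136
gripper_force: 25.0
```

{"api": "move_arm", "payload": {"plan": [{"grip": 0, "travel": [0, 0, 0.4], "spin": 0}, {"grip": 0, "travel": [0, 0, 0], "spin": 0}]}}

```text
t: 15.55
tool_pos: [0.5149, 0.077, 0.077]
tool_rot: [180.0, -0.0, 156.0]
ft_force: [-3.9, 2.7, 5.2]
grip_width: 0.135
gripper_force: 25.0
```

{"api": "move_arm", "payload": {"plan": [{"grip": 0, "travel": [0, 0, -0.3], "spin": 0.05}, {"grip": 0, "travel": [0, 0, 0], "spin": 0.06}, {"grip": 0, "travel": [0, 0, 0], "spin": 0.06}, {"grip": 0, "travel": [0, 0, 0], "spin": 0.06}]}}

```text
t: 15.95
tool_pos: [0.5156, 0.0769, 0.0771]
tool_rot: [179.9, 0.1, 142.7]
ft_force: [1.4, 2.4, -0.5]
grip_width: 0.138
gripper_force: 25.0
```

```bash
python3 -c "
from h import *
s=robot.observe();print(s['torque'],s['ft_force'],s['tool_pos'],s['tool_rot'])"
```

```text
[ 0.40015119 -0.31208596  0.1448352 ] [ 1.35596028  2.393068   -0.54411871] [0.51561453 0.07690558 0.07712778] [1.79938225e+02 6.41815421e-02 1.42698198e+02]
```

{"api": "move_arm", "payload": {"plan": [{"grip": 0, "travel": [0, 0, 0], "spin": 0.06}, {"grip": 0, "travel": [0, 0, 0], "spin": 0.06}, {"grip": 0, "travel": [0, 0, 0], "spin": 0.06}, {"grip": 0, "travel": [0, 0, 0], "spin": 0.06}, {"grip": 0, "travel": [0, 0, 0], "spin": 0.06}]}}

```text
t: 16.45
tool_pos: [0.5154, 0.0768, 0.0771]
tool_rot: [180.0, 0.0, 125.5]
ft_force: [0.8, 0.8, 0.0]
grip_width: 0.134
gripper_force: 25.0
```

{"api": "move_arm", "payload": {"plan": [{"grip": 0, "travel": [0, 0, 0], "spin": 0.05}, {"grip": 0, "travel": [0, 0, 0], "spin": 0.05}, {"grip": 0, "travel": [0, 0, 0], "spin": 0.05}, {"grip": 0, "travel": [0, 0, 0], "spin": 0.04}]}}

```text
t: 16.85
tool_pos: [0.5153, 0.0767, 0.0771]
tool_rot: [180.0, 0.0, 114.7]
ft_force: [-0.2, 1.0, 0.7]
grip_width: 0.133
gripper_force: 25.0
```

```bash
python3 -c "
from h import *
s=robot.observe();print(s['torque'],s['ft_force'],s['tool_pos'],s['tool_rot'])"
```

```text
[0.13501501 0.05839308 0.15676   ] [-0.17402471  1.04644572  0.6929296 ] [0.51534117 0.07667138 0.07710135] [1.79959349e+02 3.51662476e-02 1.14650122e+02]
```

{"api": "move_arm", "payload": {"plan": [{"grip": 0, "travel": [0, 0, 0], "spin": 0.05}, {"grip": 0, "travel": [0, 0, 0], "spin": 0.05}, {"grip": 0, "travel": [0, 0, 0], "spin": 0.05}, {"grip": 0, "travel": [0, 0, 0], "spin": 0.05}]}}

```text
t: 17.25
tool_pos: [0.5152, 0.0767, 0.077]
tool_rot: [180.0, 0.0, 103.2]
ft_force: [-0.7, 2.3, 1.5]
grip_width: 0.134
gripper_force: 25.0
```

```bash
python3 -c "
from h import *
s=robot.observe();print(s['torque'],s['ft_force'],s['tool_pos'],s['tool_rot'])"
```

```text
[0.09497762 0.12605078 0.16933771] [-0.70938697  2.25413582  1.54562871] [0.51517362 0.07665267 0.07703513] [1.79977282e+02 2.49623638e-02 1.03192725e+02]
```

{"api": "move_arm", "payload": {"plan": [{"grip": 0, "travel": [0, 0, 0], "spin": 0.03}, {"grip": 0, "travel": [0, 0, 0], "spin": 0.03}]}}

```text
t: 17.45
tool_pos: [0.5152, 0.0767, 0.0771]
tool_rot: [180.0, 0.0, 99.8]
ft_force: [-1.1, 0.2, 2.3]
grip_width: 0.134
gripper_force: 25.0
```

```bash
python3 -c "
from h import *
s=robot.observe();print(s['torque'],s['ft_force'],s['tool_pos'],s['tool_rot'])"
```

```text
[0.12600505 0.22167201 0.20487874] [-1.05694059  0.16136077  2.25953498] [0.51515957 0.07665722 0.07707807] [1.79976381e+02 2.25713593e-02 9.98013632e+01]
```

{"api": "move_arm", "payload": {"plan": [{"grip": 0, "travel": [0, 0, 0], "spin": 0.02}, {"grip": 0, "travel": [0, 0, 0], "spin": 0.02}]}}

```text
t: 17.65
tool_pos: [0.5151, 0.0767, 0.0771]
tool_rot: [180.0, 0.0, 97.5]
ft_force: [-0.5, 0.7, 2.4]
grip_width: 0.137
gripper_force: 25.0
```

```bash
python3 -c "
from h import *
s=robot.observe();print(s['torque'],s['ft_force'],s['tool_pos'],s['tool_rot'])"
```

```text
[0.06053076 0.24555958 0.17656611] [-0.46191085  0.68323145  2.4112574 ] [0.51512523 0.07670054 0.07707422] [1.79978551e+02 1.51661443e-02 9.75209056e+01]
```

{"api": "move_arm", "payload": {"plan": [{"grip": 0, "travel": [0, 0, 0], "spin": 0.02}, {"grip": 0, "travel": [0, 0, 0], "spin": 0.01}]}}

```text
t: 17.85
tool_pos: [0.5151, 0.0767, 0.077]
tool_rot: [180.0, 0.0, 95.8]
ft_force: [-1.6, 0.5, 3.8]
grip_width: 0.138
gripper_force: 25.0
```

```bash
python3 -c "
from h import *
s=robot.observe();print(s['torque'],s['tool_rot'])"
```

```text
[0.02832469 0.28018741 0.191455  ] [1.79984131e+02 8.35872947e-03 9.57814889e+01]
```

{"api": "move_arm", "payload": {"plan": [{"grip": 0, "travel": [0, 0, 0], "spin": 0.015}, {"grip": 0, "travel": [0, 0, 0], "spin": 0}]}}

```text
t: 18.05
tool_pos: [0.515, 0.0767, 0.077]
tool_rot: [180.0, 0.0, 95.0]
ft_force: [-1.2, 0.0, 3.2]
grip_width: 0.133
gripper_force: 25.0
```

Run:
```python
from h import *
s=robot.observe();print(s['torque'],s['tool_rot'])
P,im,d=snap('top'); X=cloud(P,d)
J=np.array([.5544,.0841]);a=np.radians(11);R=np.array([[np.cos(a),-np.sin(a)],[np.sin(a),np.cos(a)]])
```

```text
[-0.05375893  0.27785022  0.17565551] [1.79989824e+02 8.43466188e-03 9.49503980e+01]
```

{"api": "move_arm", "payload": {"plan": [{"grip": 0, "travel": [0, 0, 0], "spin": 0.015}, {"grip": 0, "travel": [0, 0, 0], "spin": 0.015}]}}

```text
t: 18.3
tool_pos: [0.515, 0.0768, 0.077]
tool_rot: [180.0, 0.0, 93.2]
ft_force: [-1.9, -0.2, 5.0]
grip_width: 0.133
gripper_force: 25.0
```

Run:
```python
from h import *
P,im,d=snap('wrist','w4'); X=cloud(P,d)
s=robot.observe();print(s['torque'],s['tool_rot'])
hsv=cv2.cvtColor(im,cv2.COLOR_RGB2HSV)
T=Ro.from_euler('xyz',s['tool_rot'],degrees=True).as_matrix()
rd=(((hsv[...,0]<8)|(hsv[...,0]>172))&(hsv[...,1]>150)); rd[:200]=0; rd[310:]=0
Q=(X[rd]-s['tool_pos'])@T*1000
top=Q[(Q[:,2]<-16)&(abs(Q[:,0])<25)].astype(np.float32); print(len(top))
for x in range(-6,24,4):
    q=top[abs(top[:,0]-x)<2]; 
    if len(q)>5: print(x,np.percentile(q[:,1],[3,50,97]).round(2))
```

```text
[-0.05708346  0.38602838  0.20230683] [1.79989745e+02 2.74954081e-03 9.31417628e+01]
1273
-2 [-4.14  0.55  5.73]
2 [-4.59  0.53  5.48]
6 [-4.99  0.07  4.95]
10 [-5.42 -0.38  4.65]
14 [-5.4  -0.39  4.16]
18 [-5.77 -0.83  4.13]
22 [-5.31 -0.83  3.26]
```

View pics/w4.png

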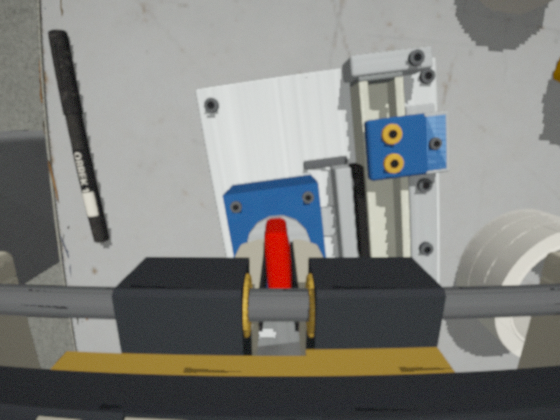

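{"api": "move_arm", "payload": {"plan": [{"grip": 0, "travel": [0, 0, 0], "spin": 0}, {"grip": 0, "travel": [0, 0, 0], "spin": 0}, {"grip": 0, "travel": [0, 0, 0], "spin": 0.02}, {"grip": 0, "travel": [0, 0, 0], "spin": 0.02}], "squeeze": 35}}

```text
t: 18.75
tool_pos: [0.515, 0.0768, 0.077]
tool_rot: [180.0, 0.0, 90.9]
ft_force: [-1.6, 0.2, 5.4]
grip_width: 0.133
gripper_force: 35.0
```

Run:
```python
from h import *
P,im,d=snap('wrist'); X=cloud(P,d)
s=robot.observe();print(s['torque'],s['tool_rot'])
hsv=cv2.cvtColor(im,cv2.COLOR_RGB2HSV)
T=Ro.from_euler('xyz',s['tool_rot'],degrees=True).as_matrix()
rd=(((hsv[...,0]<8)|(hsv[...,0]>172))&(hsv[...,1]>150)); rd[:200]=0; rd[310:]=0
Q=(X[rd]-s['tool_pos'])@T*1000
top=Q[(Q[:,2]<-16)&(abs(Q[:,0])<25)].astype(np.float32)
print(np.degrees(np.arctan(np.polyfit(top[:,0],top[:,1],1)[0])))
J=np.array([.5544,.0841]);a=np.radians(11);R=np.array([[np.cos(a),-np.sin(a)],[np.sin(a),np.cos(a)]])
Y=X.copy(); Y[...,:2]=(X[...,:2]-J)@R; Y*=1000
m=(Y[...,1]>-30)&(Y[...,1]<25)&(Y[...,0]>5)&(Y[...,0]<60)&(Y[...,2]>20)
for x in range(6,60,2):
    q=Y[m&(abs(Y[...,0]-x)<1)]; 
    if len(q)>5: print(x,len(q),np.percentile(q[:,2],[10,50,90]).round(1))
```

```text
[-0.11503722  0.47575712  0.23865806] [1.79996735e+02 1.77341418e-03 9.08593508e+01]
-3.7622388446186017
6 906 [ 33.9 164.5 186.7]
8 864 [ 33.8 164.3 186.7]
10 809 [ 33.7 164.7 187. ]
12 714 [ 32.1 165.6 186.8]
14 932 [ 27.  162.8 184.7]
16 624 [ 32.7 163.1 182.4]
18 655 [ 32.5 160.5 179.9]
20 518 [ 35.9 160.8 164.6]
22 466 [ 36.  160.  164.5]
24 308 [ 36.2 163.  164.6]
26 258 [161.2 163.7 164.8]
28 224 [160.6 163.5 164.7]
30 242 [161.3 163.6 164.7]
32 209 [161.1 163.6 164.5]
34 77 [160.1 161.7 163. ]
36 283 [148.2 151.2 157.9]
38 1103 [148.6 153.7 158.9]
40 605 [ 36.3 153.  157.1]
42 769 [ 26.4 147.8 152.3]
44 535 [ 21.8  36.2 149.4]
46 303 [36.2 37.4 38.3]
48 248 [36.8 37.5 38.3]
50 301 [36.9 37.8 41.2]
52 260 [36.9 37.9 41.9]
54 251 [36.9 37.8 42. ]
56 237 [36.9 37.9 41.9]
58 203 [36.7 37.6 38.6]
```

{"api": "move_arm", "payload": {"plan": [{"grip": 0, "travel": [0, 0, 0], "spin": -0.03}, {"grip": 60, "travel": [0, 0, 0], "spin": 0}, {"grip": 60, "travel": [0, 0, 0], "spin": 0}, {"grip": 60, "travel": [0, 0, 0], "spin": 0}, {"grip": 60, "travel": [0, 0, 0], "spin": 0}]}}

```text
t: 19.3
tool_pos: [0.5148, 0.0768, 0.0765]
tool_rot: [-180.0, -0.0, 92.7]
ft_force: [-0.7, -0.4, 0.1]
grip_width: 0.422
gripper_force: 0.0
```

{"api": "move_arm", "payload": {"plan": [{"grip": 60, "travel": [0, 0, 0], "spin": 0}, {"grip": 60, "travel": [0, 0, -20], "spin": 0}, {"grip": 60, "travel": [0, 0, -40], "spin": 0}, {"grip": 60, "travel": [0, 0, -40], "spin": 0}, {"grip": 60, "travel": [-30, 0, -40], "spin": 0}]}}

```text
t: 19.8
tool_pos: [0.5159, 0.0488, 0.2182]
tool_rot: [-180.0, -0.1, 92.9]
ft_force: [1.9, -0.9, 0.7]
grip_width: 0.645
gripper_force: 0.0
```

{"api": "move_arm", "payload": {"plan": [{"grip": 60, "travel": [-45, 0, 0], "spin": 0}, {"grip": 60, "travel": [-35, 0, 0], "spin": 0}, {"grip": 60, "travel": [0, 0, 0], "spin": 0}, {"grip": 60, "travel": [0, 0, 0], "spin": 0}]}}

```text
t: 20.2
tool_pos: [0.52, -0.0336, 0.2167]
tool_rot: [-180.0, -0.0, 92.6]
ft_force: [-0.4, 1.1, -0.1]
grip_width: 0.644
gripper_force: 0.0
```

Run:
```python
from h import *
P,im,d=snap('wrist','w5'); X=cloud(P,d)
hsv=cv2.cvtColor(im,cv2.COLOR_RGB2HSV)
J=np.array([.5544,.0841]);a=np.radians(11);R=np.array([[np.cos(a),-np.sin(a)],[np.sin(a),np.cos(a)]])
Y=X.copy(); Y[...,:2]=(X[...,:2]-J)@R; Y*=1000
rd=(((hsv[...,0]<8)|(hsv[...,0]>172))&(hsv[...,1]>150))&(np.hypot(Y[...,0]+40,Y[...,1])<40)&(Y[...,2]>90)
print('wing',np.median(Y[rd][:,2]),cv2.minAreaRect(Y[rd][:,:2].astype(np.float32)))
t=(hsv[...,0]>95)&(hsv[...,0]<125)&(hsv[...,1]>120)&(abs(Y[...,2]-50)<3)&(np.hypot(Y[...,0]+40,Y[...,1])<55)
print('housing',cv2.minAreaRect(Y[t][:,:2].astype(np.float32)))
rl=(abs(Y[...,2]-37)<3)&(Y[...,0]>12)&(Y[...,0]<60)&(Y[...,1]>-130)&(Y[...,1]<-77)
print('rail',cv2.minAreaRect(Y[rl][:,:2].astype(np.float32)),Y[rl][:,1].min())
```

```text
wing 95.03240850408024 ((-40.30813980102539, -0.21010780334472656), (44.70963668823242, 10.113849639892578), 84.41352844238281)
housing ((-40.02277374267578, 0.5471878051757812), (67.72720336914062, 54.59092712402344), 89.60035705566406)
rail ((39.52976608276367, -88.466796875), (40.559043884277344, 22.785985946655273), 0.11636002361774445) -99.86122134967793
```

View pics/w5.png

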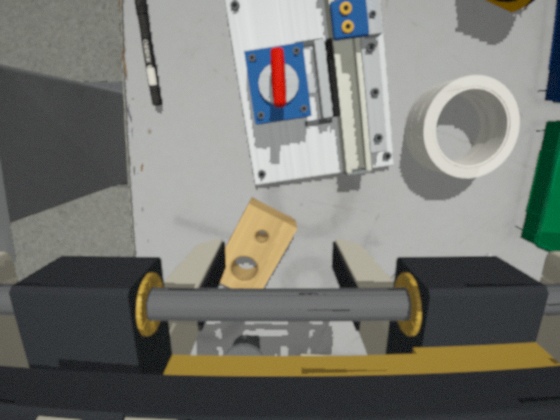

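```bash
python3 -c "
from station import robot
print(robot.hand_in())"
```

```text
the job is handed in; nothing more can be done
None
```

The job is handed in at about 20 s of the 72 s allowed, with no verdict returned. By my last measurements the rail is home against the stop and clamped to the fence. The key stands fully seated in the socket and released, its wing about 6° from parallel to the rail (limit 13°).

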